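Put the paper rolls back on their own printers

TASK

After the counter was wiped, the three paper rolls were put back on the wrong printers. Move each roll on its spindle to the cradle of the printer it fits (widest roll to the widest printer, middle to middle, narrowest to narrowest), both spindle ends down in the slots and the roll about in the middle of the cradle; park a roll on the empty spare stand to make room, and leave that stand empty again. Keep the rolls off the wet counter, and leave the bottle, the jigger and the tumbler standing where they are.

Things in the scene. Friction and masses are not known exactly. Their poses are not given: they have to be found in the camera images.
- wide_roll: The widest roll (till receipts): paper roll 80 mm wide and 58 mm in diameter, fixed in the middle of a steel spindle 10 mm thick and 152 mm long that sticks out at both ends; about 320 g. Rigid, one piece. Origin: centre of the roll, on the spindle axis; y runs along the spindle (x and z turn with the roll about it).
- middle_roll: The roll of middle width (order slips), also the thinnest: paper roll 58 mm wide and 46 mm in diameter, fixed in the middle of a steel spindle 10 mm thick and 152 mm long that sticks out at both ends; about 220 g. Rigid, one piece. Origin: centre of the roll, on the spindle axis; y runs along the spindle (x and z turn with the roll about it).
- narrow_roll: The narrowest roll (cup labels): paper roll 40 mm wide and 60 mm in diameter, fixed in the middle of a steel spindle 10 mm thick and 152 mm long that sticks out at both ends; about 220 g. Rigid, one piece. Origin: centre of the roll, on the spindle axis; y runs along the spindle (x and z turn with the roll about it).
- till_station: Widest printer (black, 142 mm wide) with a roll cradle behind it. Cradle: 2 upright plates at y = +-60 mm, each with an open-topped U slot 16 mm wide, floor 85 mm up, flared above 105 mm, top 120 mm; seated spindle axis 90 mm up. Origin: on the counter under the middle of the seated spindle; y along it, z up, x to the printer: back at 98 mm, 165 deep, 110 high. Fixed.
- order_station: Middle-width printer (black, 110 mm wide) with a roll cradle behind it. Cradle: 2 upright plates at y = +-60 mm, each with an open-topped U slot 16 mm wide, floor 85 mm up, flared above 105 mm, top 120 mm; seated spindle axis 90 mm up. Origin: on the counter under the middle of the seated spindle; y along it, z up, x to the printer: back at 98 mm, 140 deep, 94 high. Fixed.
- label_station: Narrowest printer (black, 80 mm wide) with a roll cradle behind it. Cradle: 2 upright plates at y = +-60 mm, each with an open-topped U slot 16 mm wide, floor 85 mm up, flared above 105 mm, top 120 mm; seated spindle axis 90 mm up. Origin: on the counter under the middle of the seated spindle; y along it, z up, x to the printer: back at 98 mm, 120 deep, 86 high. Fixed.
- spare_stand: Spare stand: the same roll cradle alone, no printer, empty at the start. Cradle: 2 upright plates at y = +-60 mm, each with an open-topped U slot 16 mm wide, floor 85 mm up, flared above 105 mm, top 120 mm; seated spindle axis 90 mm up. Origin: on the counter under the middle of the seated spindle; y along it, z up. Fixed.
- syrup_bottle: amber squeeze bottle with a white pointed nozzle, 52 mm in diameter, 155 mm high. Bystander standing between the cradles and the robot. Origin: centre of its underside, z up.
- jigger: small hourglass-shaped steel measuring cup, 44 mm in diameter, 80 mm high. Bystander. Origin: centre of its underside, z up.
- steel_tumbler: small open steel cup, 56 mm in diameter, 85 mm high. Bystander. Origin: centre of its underside, z up.
Things that resemble listed ones, but are neither listed nor needed, are in the scene too. What is shaped like the middle_roll but pink is not meant.

How it is judged (in metres and radians):
On the way:
1. a roll is parked in the slots of the spare stand (((horizontal distance between wide_roll and spare_stand below 0.02 m and z of wide_roll in the frame of spare_stand between 0.084 and 0.096 m and angle between the y axis of wide_roll and the y axis of spare_stand, either way round below 0.12 rad) or (horizontal distance between middle_roll and spare_stand below 0.02 m and z of middle_roll in the frame of spare_stand between 0.084 and 0.096 m and angle between the y axis of middle_roll and the y axis of spare_stand, either way round below 0.12 rad) or (horizontal distance between narrow_roll and spare_stand below 0.02 m and z of narrow_roll in the frame of spare_stand between 0.084 and 0.096 m and angle between the y axis of narrow_roll and the y axis of spare_stand, either way round below 0.12 rad))), for 0.2 s.
At the end, for the whole second after the job is handed in: Each roll lies at rest on its own printer (wide: till, middle: order, narrow: label): centre within 15 mm horizontally of the cradle's middle, spindle axis 84 to 96 mm above the counter and within 0.12 rad of the cradle's y axis; so the spare stand is empty (horizontal distance between wide_roll and till_station below 0.015 m and z of wide_roll in the frame of till_station between 0.084 and 0.096 m and angle between the y axis of wide_roll and the y axis of till_station, either way round below 0.12 rad and linear speed of each of wide_roll, middle_roll, narrow_roll below 0.02 m/s and angular speed of each of wide_roll, middle_roll, narrow_roll below 0.3 rad/s and horizontal distance between middle_roll and order_station below 0.015 m and z of middle_roll in the frame of order_station between 0.084 and 0.096 m and angle between the y axis of middle_roll and the y axis of order_station, either way round below 0.12 rad and horizontal distance between narrow_roll and label_station below 0.015 m and z of narrow_roll in the frame of label_station between 0.084 and 0.096 m and angle between the y axis of narrow_roll and the y axis of label_station, either way round below 0.12 rad); the robot touches nothing.
It fails at once if a roll is dropped or laid on the counter (height (world z) of any of wide_roll, middle_roll, narrow_roll below 0.05 m).
It fails at once if the bottle, the jigger or the tumbler is knocked over or pushed more than 40 mm (distance of any of syrup_bottle, jigger, steel_tumbler from where it was at the start of the episode above 0.04 m or angle between any of syrup_bottle, jigger, steel_tumbler's own z axis and vertical above 0.5 rad).
It also fails if it takes over 125 s, if anything falls off the work surface, if the arm or the gripper's body presses on something with over 40 N, if the wrist force passes 120 N, or if a joint passes its speed limit or range.

ROBOT

A 6-joint arm with a two-finger parallel gripper is mounted at the origin on the work surface. World frame = base frame: x ahead of the robot, y to its left, z up, the work surface at z = 0. Lengths are in m, angles in degrees, forces in N, time in s.
With the tool pointing down it reaches from about 0.375 to 0.9 m from the base axis. Payload 3.1 kg.
Tool frame: the origin (TCP) lies on the centre line of the jaws, within the pads' length; the fingertips stand 17 mm ahead of it and the grasp point (between the pads) lies 2 mm behind it; z points along the fingers, y is the line along which they close (so a half turn about z gives the same grasp; the last joint's range is limited). The gripper opens to 87 mm and grips with 3 to 60 N. Pads are 19 mm wide; open, the fingers measure 117 mm over their backs; the gripper's body (75 mm by 190 mm) begins 51 mm behind the grasp point.
Start: joints at [-77.378, 30.224, 82.088, -0, 67.689, -10.227], TCP at [0.243, -0.576, 0.24] pointing down, gripper open.
Joint ranges: [-176.69, 176.69], [-43.24, 126.21], [12.49, 139.97], [-82, 262], [0, 151.66], [-163.58, 163.58]. Speed limits (degrees/s): [159.86, 159.86, 180, 180, 180, 180].

INTERFACE

Orientations are given as a 3x3 rotation matrix whose columns are the frame's x, y, z axes.
In Python, from rig import bot, imaging, finder gives the robot as it stands. The module is installed in compiled form; this text tells all that it offers.
- The arm moves only by the tool play_rows, never from a script. Its argument "motion" is a list that holds one entry, the list of rows, each a list of 6 numbers: the shift along the tool's x, y, z in normalised numbers (1 is 0.6 m), then the turn, a rotation vector about the tool's x, y, z in shares of 2 rad (1.0 is 2 rad). In form: [[[dx, dy, dz, wx, wy, wz], ...]]. A call has 1 to 8 rows; each row is the pose to reach, as a shift and turn from the pose commanded when the call began, along the tool's axes at that moment; what a row does not reach only later rows make up. A row lasts 1/12 s, in which the tool goes at most 41.7 mm and 7.16 degrees, less where a joint would pass 70% of its speed; a pose out of reach is approached as far as the arm can. No shift or turn number may pass 1 either way. A call with a gripper value outside its range is refused whole. "fingers" is the finger opening in m, from 0 to 0.087, set as the call begins (left out, the last holds). The fingers move at their own pace and stop on an object; the grip force is fixed at half the most. Time passes only in rows, so rows that repeat a pose let the fingers close. It gives the time, the measured TCP pose, the force, the opening and the grip force at its end, in the units of the state.
- bot.read_state(): the state, without advancing time (a new reading comes with each control period).
- imaging.capture(name): name is "scene" or "top"; returns a dict with "frame" (480x640x3 uint8, red, green, blue), "camera_matrix" (3x3 intrinsics, pixels), "k1" (the pictures are not rectified: a ray, as slopes to the right and down, at radius r is drawn at 1 + k1 r^2 times it, then the intrinsics apply), "R" (3x3) and "t" (3): a world point X has camera coordinates R X + t. Camera axes: x right, y down, z forward; pixel columns grow to the right and rows downward; lengths in m; the calibration is good to about 2 mm. A picture is of the moment at which its call begins. There is no depth.
- bot.hand_in(): hands the job in; it is judged then, once.
Trained networks look in the newest picture that a camera, given by its name, has taken for a name from the list of things; names that differ only in an ending like _2 or _b are one class to them, and where a whole thing is asked for, a point or a joint stands for the part that bears it (a point fixed in the world has none). Each returns a list of dicts, best first, with "confidence" (0 to 1); they miss things now and then, are a little off and sometimes report something else, mostly with a low value. They report only what shows in the picture. A call takes as long as a camera call. They do not tell look-alikes from the thing itself.
- finder.recognise(camera, name): "at" ([x, y, z] in m, in world coordinates, good to about 4 mm: the middle of the surface that is visible of it).
- finder.outline_of(camera, name): "pixels" (480x640 bool, what is visible of it).
The state is a dict: "time_s": time; "joint_positions": joint angles; "qvel": joint speeds; "tau": joint torques, N m; "position": TCP position; "tcp_rot": TCP orientation; "force": force on the tool from outside, world axes, zero at the start; "moment": the same for the moment, N m; "opening": opening from 0.0 (shut) to 1.0 (fully open); "grasp_force": force on a finger pad.
Only numpy, scipy, OpenCV 4.12 (cv2) and the standard library are available. Lean on these libraries where they do the work, as an engineer would, in place of code of your own. Each camera call takes 0.05 s, during which the arm holds its last target. There are 200 camera calls.

## Working session

There is one attempt and no reset: what is moved stays moved. The work goes in short steps, Python scripts to look and compute and a tool call to move; the robot and the scene stay as the last step left them, time stands still between calls to the robot, and variables do not carry over. Pictures are saved under pics/ and viewed, at most 14 in all, crops included, and the job is handed in when it is done.

Besides the shell and the picture viewer there is one more tool, called after "Call:" as name(argument=value, ...), one argument or row to a line, values as JSON. play_rows: Moves the arm, as the interface text tells. Its arguments: {"type":"object","properties":{"motion":{"type":"array"},"fingers":{"type":"number"}},"required":["motion"]}

```bash
mkdir -p pics; python3 - <<'E'
from rig import bot, imaging, finder
import cv2, numpy as np
s=bot.read_state(); print(s['time_s'],s['position'],np.round(s['tcp_rot'],3),s['opening'])
for c in ['scene','top']:
    d=imaging.capture(c); cv2.imwrite(f'pics/{c}0.png',d['frame'][:,:,::-1])
    print(c,d['camera_matrix'],d['k1'],d['R'],d['t'])
    for n in ['wide_roll','middle_roll','narrow_roll','till_station','order_station','label_station','spare_stand','syrup_bottle','jigger','steel_tumbler']:
        print(n,[(np.round(r['at'],3).tolist(),round(r['confidence'],2)) for r in finder.recognise(c,n)])
E
```

```text
0.0 [ 0.24255776 -0.57526135  0.23856208] [[ 0.922  0.388 -0.   ]
 [ 0.388 -0.922  0.002]
 [ 0.    -0.002 -1.   ]] 1.000039994923806
scene [[443.03936317   0.         324.8650975 ]
 [  0.         443.03936317 232.41084383]
 [  0.           0.           1.        ]] -0.04618798920898462 [[ 0.84329973  0.53694236  0.02320499]
 [ 0.30485726 -0.44234545 -0.8434409 ]
 [-0.44261452  0.71834769 -0.53672058]] [-0.43559892 -0.09715576  1.3080301 ]
wide_roll []
middle_roll [([0.5, -0.137, 0.098], 0.96), ([0.701, -0.316, 0.036], 0.62), ([0.374, 0.233, 0.056], 0.57)]
narrow_roll [([0.545, 0.103, 0.099], 0.89)]
till_station [([0.699, 0.068, 0.07], 0.83)]
order_station [([0.615, 0.344, 0.061], 0.69)]
label_station [([0.598, -0.164, 0.041], 0.65)]
spare_stand [([0.483, -0.377, 0.002], 0.66)]
syrup_bottle [([0.389, -0.024, 0.084], 0.83), ([0.5, -0.139, 0.099], 0.68)]
jigger [([0.385, -0.252, 0.065], 0.76), ([0.479, -0.375, 0.003], 0.44)]
steel_tumbler [([0.372, 0.228, 0.057], 0.71)]
top [[440.35794785   0.         322.73383287]
 [  0.         440.35794785 231.54841184]
 [  0.           0.           1.        ]] -0.10126898725945205 [[ 2.21335281e-02 -9.99751305e-01  2.72667944e-03]
 [-9.91154705e-01 -2.23000130e-02 -1.30824540e-01]
 [ 1.30852809e-01  1.93047479e-04 -9.91401788e-01]] [-0.02726351  0.53641192  0.8607478 ]
wide_roll [([0.477, 0.368, 0.111], 0.68)]
middle_roll [([0.485, -0.123, 0.107], 0.91), ([0.692, -0.303, 0.038], 0.81), ([0.584, 0.365, 0.061], 0.35)]
narrow_roll [([0.541, 0.121, 0.108], 0.55)]
till_station [([0.65, 0.122, 0.091], 0.86)]
order_station [([0.584, 0.365, 0.059], 0.76)]
label_station [([0.571, -0.131, 0.002], 0.88)]
spare_stand [([0.473, -0.387, 0.002], 0.63)]
syrup_bottle [([0.382, -0.006, 0.116], 0.88)]
jigger [([0.384, -0.249, 0.056], 0.57)]
steel_tumbler [([0.371, 0.256, 0.048], 0.85), ([0.472, -0.386, 0.002], 0.48)]
```

View pics/scene0.png

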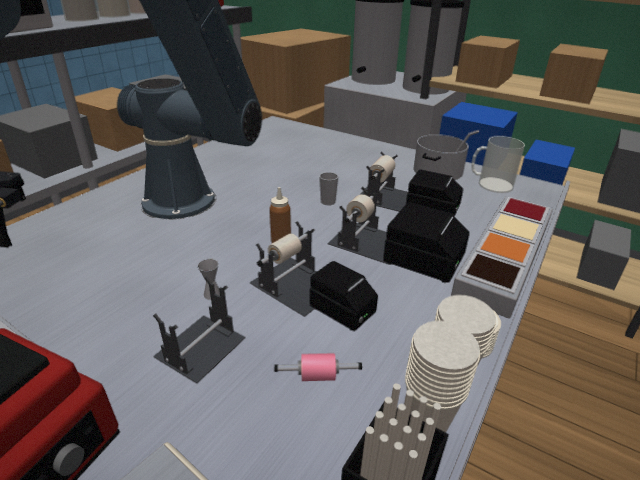

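View pics/top0.png

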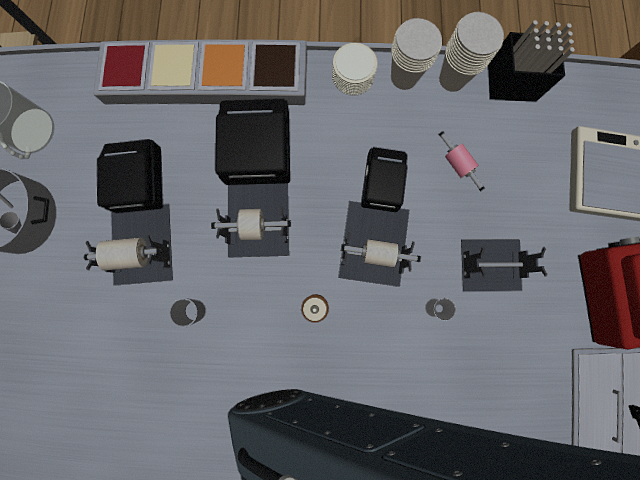

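The scene view shows the four cradles: spare at (200,335), label at (290,255), till at (365,215), order at (385,180). The pink decoy is at (318,367). From the top, order at (120,253) holds the wide roll, till at (250,225) the narrow one and label at (380,253) the middle one. The spare at (500,264) is empty. I'll zoom in for slot positions.

```bash
cat > h.py <<'E'
from rig import bot, imaging, finder
import cv2, numpy as np
def proj(d,X):
    c=np.atleast_2d(X)@d['R'].T+d['t']; s=c[:,:2]/c[:,2:]; s=s*(1+d['k1']*(s**2).sum(1,keepdims=True))
    K=d['camera_matrix']; return s*[K[0,0],K[1,1]]+K[:2,2]
def back(d,uv,z):
    K=d['camera_matrix']; p=(np.atleast_2d(uv)-K[:2,2])/[K[0,0],K[1,1]]; s=p.copy()
    for _ in range(20): s=p/(1+d['k1']*(s**2).sum(1,keepdims=True))
    r=np.c_[s,np.ones(len(s))]@d['R']; C=-d['R'].T@d['t']
    return C+r*((z-C[2])/r[:,2])[:,None]
E
python3 - <<'E'
from h import *
d=imaging.capture('top'); f=d['frame'][:,:,::-1]
def crop(x,y,w,h,k): return cv2.resize(f[y:y+h,x:x+w],None,fx=k,fy=k,interpolation=cv2.INTER_CUBIC)
a=np.vstack([np.hstack([crop(76,200,100,90,4),crop(205,180,100,90,4)]),np.hstack([crop(332,200,100,90,4),crop(455,225,100,90,4)])])
a=cv2.convertScaleAbs(a,alpha=1.6); a=a[:600*2]
cv2.imwrite('pics/crop1.png',a[:600] if 0 else cv2.resize(a,(666,600)))
print(-d['R'].T@d['t'])
# base plates
g=f.astype(int).mean(2)
for n,(x,y) in dict(o=(150,275),t=(260,245),l=(380,278),s=(490,285)).items(): print(n,f[y,x],f[y+12 if n!='o' else y+14,x])
E
```

```text
[ 0.41963937 -0.01546091  0.92359709]
o [69 63 59] [145 136 131]
t [71 65 60] [151 141 136]
l [72 64 62] [141 132 127]
s [65 58 56] [142 133 129]
```

View pics/crop1.png

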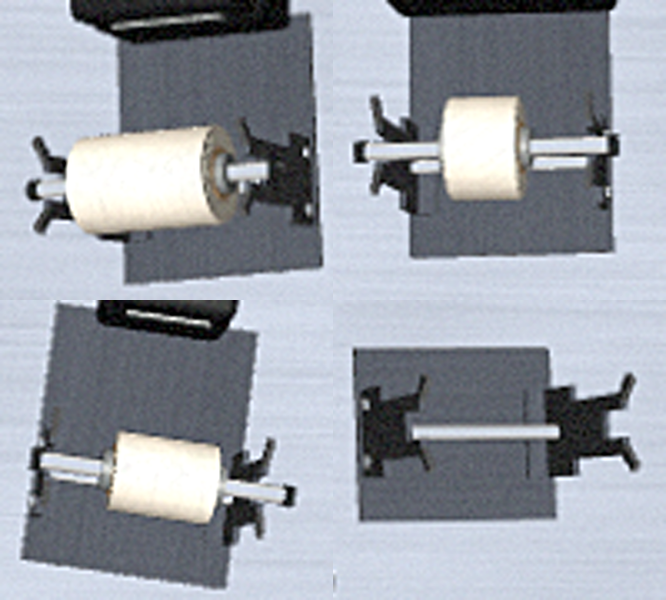

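The crop shows the horned slot plates and spindles clearly, so I'll compute station poses from the horn tips and base plates.

```bash
cat >> h.py <<'E'
def cyl(r,y0,y1,c,yaw,z=.09,n=40):
    a=np.linspace(0,2*np.pi,n); P=np.concatenate([np.c_[r*np.cos(a),0*a+y,r*np.sin(a)+z] for y in (y0,y1)])
    return place(P,c,yaw)
def place(P,c,yaw):
    C,S=np.cos(yaw),np.sin(yaw); P=np.atleast_2d(P); return np.c_[P[:,0]*C-P[:,1]*S+c[0],P[:,0]*S+P[:,1]*C+c[1],P[:,2]]
E
python3 - <<'E'
from h import *
d=imaging.capture('top'); f=d['frame'][:,:,::-1].copy()
k=666/800*4
O=dict(order=((0,0),(76,200)),till=((333,0),(205,180)),label=((0,300),(332,200)),spare=((333,300),(455,225)))
H=dict(order=[(38,143),(40,228),(243,122),(248,208)],till=[(377,100),(377,190),(590,97),(605,207)],
 label=[(55,412),(35,515),(269,440),(259,537)],spare=[(422,378),(427,468),(630,377),(633,467)])
B=dict(order=[(118,40),(309,12),(321,267),(126,283)],till=[(411,10),(610,12),(613,250),(411,257)],label=[(57,303),(257,330),(225,588),(22,558)],spare=[(354,349),(549,347),(556,518),(360,520)])
F={}
def im(n,p): return (np.array(p,float)-O[n][0])/k+O[n][1]
for n in O:
    W=back(d,im(n,H[n]),.12)[:,:2]
    L=W[:2].mean(0);R=W[2:].mean(0); v=L-R
    print(n,'horn c',W.mean(0).round(4),'len',np.linalg.norm(v).round(3),'gap',np.linalg.norm(W[0]-W[1]).round(3),'yaw',np.degrees(np.arctan2(-v[0],v[1])).round(2))
    b=back(d,im(n,B[n]),.002)[:,:2]; e=b[[0,3]].mean(0)-b[[1,2]].mean(0); e2=b[:2].mean(0)-b[2:].mean(0)
    print('  base c',b.mean(0).round(4),'w',np.linalg.norm(e).round(3),'d',np.linalg.norm(e2).round(3),'yaw',np.degrees(np.arctan2(-e[0],e[1])).round(2),np.degrees(np.arctan2(e2[1],e2[0])).round(2), 'front mid',b[2:].mean(0).round(4))
# spindle ends
for n,p in dict(order=[(30,190)],till=[(359,151),(613,146)],label=[(35,460),(290,496)]).items(): print(n,'spindle ends',back(d,im(n,p),.09).round(4).tolist())
for n,r in dict(order='wide_roll',till='narrow_roll',label='middle_roll').items():
    for o in finder.outline_of('top',r):
        m=o['pixels'].astype(np.uint8); ys,xs=np.nonzero(m); print(n,r,round(o['confidence'],2),len(xs),xs.mean().round(1),ys.mean().round(1),cv2.minAreaRect(np.c_[xs,ys].astype(np.float32)))
E
```

```text
order horn c [0.4774 0.3658] len 0.121 gap 0.048 yaw 7.02
  base c [0.5039 0.3721] w 0.129 d 0.162 yaw 7.83 6.59 front mid [0.4237 0.3629]
till horn c [0.5358 0.1172] len 0.123 gap 0.051 yaw -0.54
  base c [0.5645 0.1218] w 0.128 d 0.157 yaw 1.94 2.77 front mid [0.4862 0.118 ]
label horn c [ 0.4887 -0.1183] len 0.122 gap 0.058 yaw -5.32
  base c [ 0.5193 -0.1244] w 0.129 d 0.165 yaw -6.83 -6.98 front mid [ 0.4373 -0.1143]
spare horn c [ 0.4769 -0.3728] len 0.121 gap 0.05 yaw 1.18
  base c [ 0.4778 -0.3764] w 0.129 d 0.109 yaw 1.49 0.96 front mid [ 0.4231 -0.3773]
order spindle ends [[0.469, 0.4479, 0.09]]
till spindle ends [[0.5369, 0.1964, 0.09], [0.5431, 0.0494, 0.09]]
label spindle ends [[0.4989, -0.0536, 0.09], [0.4813, -0.2, 0.09]]
order wide_roll 0.76 1481 121.0 253.7 ((121.92999267578125, 253.50997924804688), (28.991378784179688, 76.3675308227539), 81.8698959350586)
till narrow_roll 0.86 1039 250.1 224.0 ((250.5, 224.0), (30.0, 79.0), 90.0)
label middle_roll 0.97 1039 378.4 252.8 ((379.83782958984375, 252.9729766845703), (79.24031066894531, 24.331050872802734), 9.462321281433105)
label middle_roll 0.93 842 461.0 160.0 ((461.6153259277344, 160.4230499267578), (69.0601806640625, 22.188007354736328), 56.30992889404297)
```

```bash
cat > go.py <<'E'
import sys
from h import *
from scipy.spatial.transform import Rotation as Ro
s=bot.read_state(); R=np.array(s['tcp_rot']); p=np.array(s['position'])
print('t',round(s['time_s'],2),'p',p.round(4),'yaw',np.degrees(np.arctan2(R[1,1],R[0,1])).round(2),'F',np.round(s['force'],1),'open',round(s['opening'],3),'grip',round(s['grasp_force'],1))
# args groups x,y,z,yaw: successive targets; each relative to the pose now or (second on) to the previous target
for a in sys.argv[1:]:
    x,y,z,w=map(float,a.split(',')); w=np.radians(w)
    T=np.array([[np.sin(w),np.cos(w),0],[-np.cos(w),np.sin(w),0],[0,0,-1]])
    print(a,'->',(R.T@(np.array([x,y,z])-p)).round(4),np.degrees(Ro.from_matrix(R.T@T).as_rotvec()).round(2))
    R,p=T,np.array([x,y,z])
E
python3 go.py .490,-.1265,.2,-6.9 .490,-.1265,.088,-6.9
```

```text
t 1.35 p [ 0.2427 -0.576   0.2396] yaw -67.15 F [-0.2 -0.8 -0.1] open 1.0 grip 0.0Traceback (most recent call last):
  File "go.py", line 10, in <module>
    print(a,'->',(R.T@(np.array([x,y,z])-p)).round(4),np.degrees(Ro.from_matrix(R.T@T).as_rotvec()).round(2))
                                                                 ~~~~~~~~~~~~~~^^^^^^^
  File "scipy/spatial/transform/_rotation.pyx", line 1143, in scipy.spatial.transform._rotation.Rotation.from_matrix
ValueError: Non-positive determinant (left-handed or null coordinate frame) in rotation matrix 0: [[-4.96173099e-01  8.68223620e-01 -3.23012441e-05]
 [ 8.68223620e-01  4.96173096e-01 -6.81784293e-05]
 [ 4.31671144e-05  6.18730056e-05  9.99999997e-01]].
```

```bash
sed -i 's/\[\[np.sin(w),np.cos(w),0\],\[-np.cos(w),np.sin(w),0\]/[[-np.sin(w),np.cos(w),0],[np.cos(w),np.sin(w),0]/' go.py
python3 go.py .490,-.1265,.2,-6.9 .490,-.1265,.088,-6.9
```

```text
t 1.35 p [ 0.2427 -0.576   0.2396] yaw -67.15 F [-0.2 -0.8 -0.1] open 1.0 grip 0.0
.490,-.1265,.2,-6.9 -> [ 0.4024 -0.3182  0.0396] [  0.     0.   -60.25]
.490,-.1265,.088,-6.9 -> [0.    0.    0.112] [0. 0. 0.]
```

The manual's scale: shifts go in shares of 0.6 m and turns go in shares of 2 rad. Converting my numbers, 0.2 m / 0.6 = 0.3333, -0.16 m / 0.6 = -0.2667, -32 degrees / 114.5916 = -0.2793.

Call:
play_rows(
  motion=[
    [[0.0417,-0.0333,0.0042,0,0,-0.0349],[0.0833,-0.0667,0.0083,0,0,-0.0698],[0.125,-0.1,0.0125,0,0,-0.1047],[0.1667,-0.1333,0.0167,0,0,-0.1396],[0.2083,-0.1667,0.0208,0,0,-0.1745],[0.25,-0.2,0.025,0,0,-0.2094],[0.2917,-0.2333,0.0292,0,0,-0.2443],[0.3333,-0.2667,0.0333,0,0,-0.2793]],
  ],
)

```text
time_s: 2.02
position: [0.3655, -0.3495, 0.2197]
tcp_rot: [[0.573, 0.819, 0.0], [0.819, -0.573, -0.0], [-0.0, 0.001, -1.0]]
force: [1.0, 0.2, -0.2]
opening: 1.001
grasp_force: 0.0
```

```bash
python3 go.py .490,-.1265,.2,-6.9
```

```text
t 2.02 p [ 0.3655 -0.3495  0.2197] yaw -34.98 F [ 1.   0.2 -0.2] open 1.001 grip 0.0
.490,-.1265,.2,-6.9 -> [ 0.2541 -0.0258  0.0196] [ 3.000e-02  1.000e-02 -2.808e+01]
```

To row units: 0.254 m / 0.6 = 0.4233, 0.225 m / 0.6 = 0.375, -28 degrees / 114.5916 = -0.2443.

Call:
play_rows(
  motion=[
    [[0.0633,-0.0067,0.005,0,0,-0.0349],[0.1267,-0.0133,0.01,0,0,-0.0698],[0.19,-0.02,0.015,0,0,-0.1047],[0.2533,-0.0267,0.02,0,0,-0.1396],[0.3167,-0.0333,0.025,0,0,-0.1745],[0.375,-0.0383,0.03,0,0,-0.2094],[0.4233,-0.0433,0.0333,0,0,-0.2443],[0.4233,-0.0433,0.0333,0,0,-0.2443]],
  ],
)

```text
time_s: 2.68
position: [0.4915, -0.1238, 0.1994]
tcp_rot: [[0.117, 0.993, 0.001], [0.993, -0.117, 0.002], [0.002, 0.001, -1.0]]
force: [-0.0, -1.5, 0.3]
opening: 1.0
grasp_force: 0.0
```

```bash
python3 go.py .490,-.1265,.088,-6.9; python3 - <<'E'
from h import *
d=imaging.capture('scene'); f=d['frame'][:,:,::-1]; cv2.imwrite('pics/s1.png',cv2.resize(f[80:330,200:440],None,fx=2.4,fy=2.4))
E
```

```text
t 2.68 p [ 0.4915 -0.1238  0.1994] yaw -6.74 F [-0.  -1.5  0.3] open 1.0 grip 0.0
.490,-.1265,.088,-6.9 -> [-0.0031 -0.0012  0.1114] [ 0.03 -0.1   0.16]
```

View pics/s1.png

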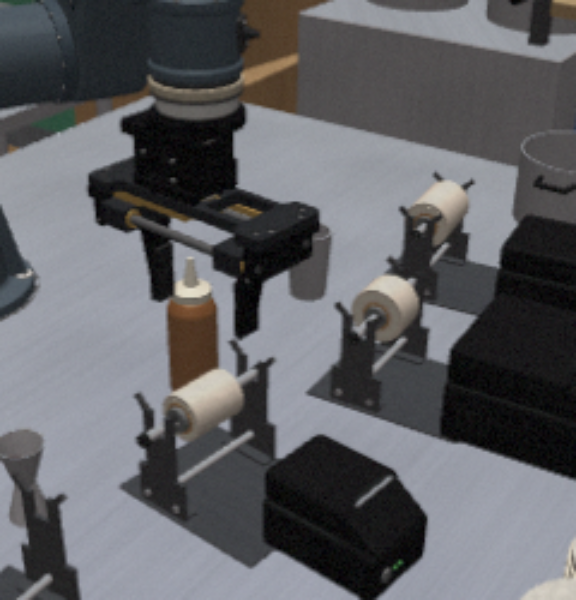

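The gripper is above the label cradle at (205,250) with its fingers aligned across the roll, and the bottle stands clear. Descending.

To row units: 0.111 m / 0.6 = 0.185, 0.105 m / 0.6 = 0.175.

Call:
play_rows(
  motion=[
    [[-0.005,-0.0017,0.0417,0,0,0],[-0.005,-0.0017,0.0833,0,0,0],[-0.005,-0.0017,0.1167,0,0,0],[-0.005,-0.0017,0.15,0,0,0],[-0.005,-0.0017,0.175,0,0,0],[-0.005,-0.0017,0.185,0,0,0],[-0.005,-0.0017,0.185,0,0,0]],
  ],
)

```text
time_s: 3.32
position: [0.4875, -0.1318, 0.0874]
tcp_rot: [[0.126, 0.992, -0.003], [0.992, -0.126, 0.001], [0.001, -0.003, -1.0]]
force: [0.4, -0.7, 0.2]
opening: 1.005
grasp_force: 0.0
```

Call:
play_rows(
  motion=[
    [[0,0,0,0,0,0],[0,0,0,0,0,0],[0,0,0,0,0,0],[0,0,0,0,0,0],[0,0,0,0,0,0],[0,0,0,0,0,0]],
  ],
  fingers=0.035,
)

```text
time_s: 3.82
position: [0.4887, -0.1311, 0.089]
tcp_rot: [[0.124, 0.992, 0.001], [0.992, -0.124, -0.0], [-0.0, 0.001, -1.0]]
force: [-0.8, 1.2, 0.7]
opening: 0.633
grasp_force: 0.0
```

```bash
python3 go.py
```

```text
t 3.82 p [ 0.4887 -0.1311  0.089 ] yaw -7.14 F [-0.8  1.2  0.7] open 0.633 grip 0.0
```

Call:
play_rows(
  motion=[
    [[0,0,0,0,0,0],[0,0,0,0,0,0],[0,0,0,0,0,0],[0,0,0,0,0,0],[0,0,0,0,0,0]],
  ],
)

```text
time_s: 4.23
position: [0.4885, -0.131, 0.0887]
tcp_rot: [[0.124, 0.992, 0.0], [0.992, -0.124, -0.0], [-0.0, 0.0, -1.0]]
force: [0.1, 0.8, 3.2]
opening: 0.524
grasp_force: 30.0
```

```bash
for i in 1 2 3; do python3 go.py .489,-.131,.2,-6.9 .478,-.379,.2,1.3;python3 -c "
from h import *; imaging.capture('top')"; done
```

```text
t 4.23 p [ 0.4885 -0.131   0.0887] yaw -7.15 F [0.1 0.8 3.2] open 0.524 grip 30.0
.489,-.131,.2,-6.9 -> [ 1.000e-04  5.000e-04 -1.113e-01] [ 0.    0.   -0.25]
.478,-.379,.2,1.3 -> [-0.2475  0.0189  0.    ] [ 0.   0.  -8.2]
t 4.28 p [ 0.4886 -0.131   0.0887] yaw -7.15 F [0.  0.7 2.7] open 0.525 grip 30.0
.489,-.131,.2,-6.9 -> [ 0.      0.0005 -0.1113] [ 0.01  0.   -0.25]
.478,-.379,.2,1.3 -> [-0.2475  0.0189  0.    ] [ 0.   0.  -8.2]
t 4.33 p [ 0.4886 -0.131   0.0887] yaw -7.15 F [-0.2  0.3  2.7] open 0.519 grip 30.0
.489,-.131,.2,-6.9 -> [ 1.000e-04  5.000e-04 -1.113e-01] [ 0.01  0.   -0.25]
.478,-.379,.2,1.3 -> [-0.2475  0.0189  0.    ] [ 0.   0.  -8.2]
```

To row units: -0.111 m / 0.6 = -0.185, -0.102 m / 0.6 = -0.17.

Call:
play_rows(
  motion=[
    [[0,0,-0.0133,0,0,0],[0,0,-0.0367,0,0,0],[0,0,-0.07,0,0,0],[0,0,-0.1083,0,0,0],[0,0,-0.1417,0,0,0],[0,0,-0.17,0,0,0],[0,0,-0.185,0,0,0],[0,0,-0.185,0,0,0]],
  ],
)

```text
time_s: 5.05
position: [0.4894, -0.1315, 0.2014]
tcp_rot: [[0.124, 0.992, 0.004], [0.992, -0.124, -0.002], [-0.001, 0.004, -1.0]]
force: [0.6, 0.3, -2.3]
opening: 0.52
grasp_force: 30.0
```

To row units: -0.23 m / 0.6 = -0.3833, 0.001 m / 0.6 = 0.0017, -8 degrees / 114.5916 = -0.0698.

Call:
play_rows(
  motion=[
    [[-0.02,0.0017,0,0,0,-0.0044],[-0.06,0.005,0,0,0,-0.0131],[-0.1167,0.0092,0,0,0,-0.0218],[-0.175,0.0133,0,0,0,-0.0349],[-0.2333,0.0175,0,0,0,-0.0436],[-0.2917,0.0217,0,0,0,-0.0524],[-0.3417,0.0258,0,0,0,-0.0611],[-0.3833,0.0292,0,0,0,-0.0698]],
  ],
)

```text
time_s: 5.72
position: [0.4762, -0.3635, 0.1977]
tcp_rot: [[-0.014, 1.0, -0.002], [1.0, 0.014, 0.001], [0.001, -0.002, -1.0]]
force: [0.8, -0.6, -2.2]
opening: 0.522
grasp_force: 30.0
```

To row units: -0.017 m / 0.6 = -0.0283, 0.001 m / 0.6 = 0.0017, -0.2 degrees / 114.5916 = -0.0017.

Call:
play_rows(
  motion=[
    [[-0.02,0.0008,0,0,0,-0.0017],[-0.0283,0.0017,0,0,0,-0.0017],[-0.0283,0.0017,0,0,0,-0.0017],[-0.0283,0.0017,0,0,0,-0.0017],[-0.0283,0.0017,0,0,0,-0.0017]],
  ],
)

```text
time_s: 6.13
position: [0.4784, -0.3761, 0.1991]
tcp_rot: [[-0.02, 1.0, -0.001], [1.0, 0.02, 0.002], [0.002, -0.001, -1.0]]
force: [0.7, -0.2, -1.8]
opening: 0.523
grasp_force: 30.0
```

```bash
cat > look.py <<'E'
import sys
from h import *
cam,name,x,y,w,h,k=sys.argv[1:3]+list(map(int,sys.argv[3:8]))
d=imaging.capture(cam); f=d['frame'][:,:,::-1].copy()
cv2.imwrite(f'pics/{name}.png',cv2.resize(f[y:y+h,x:x+w],None,fx=k,fy=k,interpolation=cv2.INTER_CUBIC))
E
python3 go.py .478,-.379,.135,1.3; python3 look.py scene s2 120 200 150 190 3;  python3 go.py .478,-.379,.135,1.3
```

```text
t 6.13 p [ 0.4784 -0.3761  0.1991] yaw 1.13 F [ 0.7 -0.2 -1.8] open 0.523 grip 30.0
.478,-.379,.135,1.3 -> [-0.003  -0.0003  0.0641] [-0.07 -0.13 -0.17]
t 6.18 p [ 0.4785 -0.3763  0.1993] yaw 1.14 F [ 0.1  0.2 -1.5] open 0.52 grip 30.0
.478,-.379,.135,1.3 -> [-0.0028 -0.0005  0.0643] [-0.05 -0.09 -0.16]
```

View pics/s2.png

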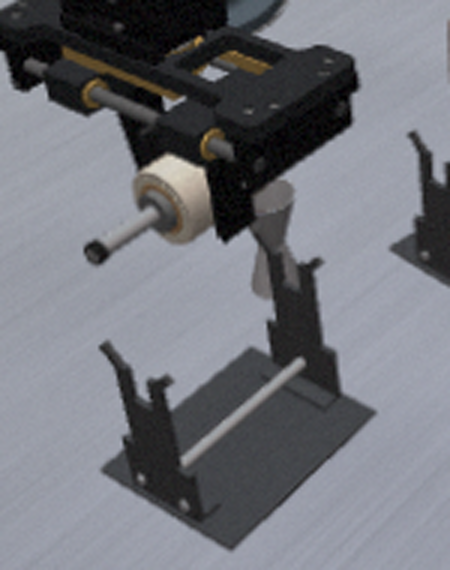

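The roll is held level above the spare stand (held end at crop (97,252), slots at (135,375) and (295,265)). Lowering now.

Call:
play_rows(
  motion=[
    [[-0.005,0,0.025,0,0,0],[-0.005,0,0.0583,0,0,0],[-0.005,0,0.0917,0,0,0],[-0.005,0,0.1167,0,0,0],[-0.005,0,0.1333,0,0,0],[-0.005,0,0.1467,0,0,0],[-0.005,0,0.1533,0,0,0],[-0.005,0,0.1533,0,0,0]],
  ],
)

```text
time_s: 6.85
position: [0.4785, -0.3808, 0.1071]
tcp_rot: [[-0.019, 1.0, -0.001], [1.0, 0.019, 0.001], [0.001, -0.001, -1.0]]
force: [0.1, -0.4, -1.5]
opening: 0.522
grasp_force: 30.0
```

```bash
python3 go.py .478,-.379,.0885,1.3
```

```text
t 6.85 p [ 0.4785 -0.3808  0.1071] yaw 1.08 F [ 0.1 -0.4 -1.5] open 0.522 grip 30.0
.478,-.379,.0885,1.3 -> [ 0.0018 -0.0005  0.0186] [-0.04 -0.04 -0.22]
```

To row units: 0.0185 m / 0.6 = 0.0308, 0.001 m / 0.6 = 0.0017.

Call:
play_rows(
  motion=[
    [[0.0017,0,0.0083,0,0,0],[0.0017,0,0.0167,0,0,0],[0.0017,0,0.0233,0,0,0],[0.0017,0,0.0283,0,0,0],[0.0017,0,0.0308,0,0,0],[0.0017,0,0.0308,0,0,0],[0.0017,0,0.0308,0,0,0]],
  ],
)

```text
time_s: 7.43
position: [0.4786, -0.3805, 0.0891]
tcp_rot: [[-0.018, 1.0, 0.0], [1.0, 0.018, -0.0], [-0.0, 0.0, -1.0]]
force: [-0.0, 0.1, -1.4]
opening: 0.522
grasp_force: 30.0
```

```bash
python3 go.py; python3 look.py scene s3 120 200 150 190 3
```

```text
t 7.43 p [ 0.4786 -0.3805  0.0891] yaw 1.04 F [-0.   0.1 -1.4] open 0.522 grip 30.0
```

View pics/s3.png

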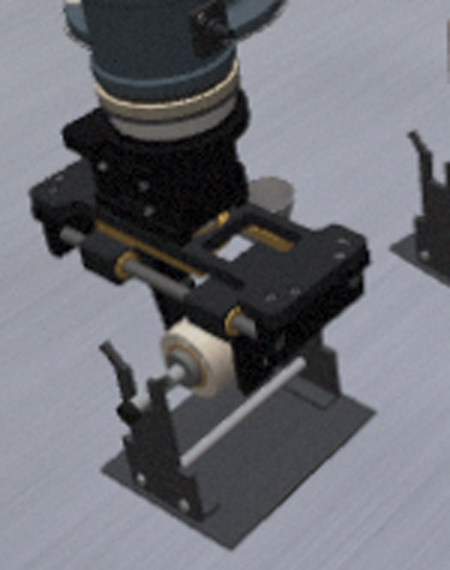

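The spindle sits in the near slot at crop (150,390). Releasing and rising.

Call:
play_rows(
  motion=[
    [[0,0,0,0,0,0],[0,0,0,0,0,0],[0,0,0,0,0,0],[0,0,0,0,0,0],[0,0,0,0,0,0],[0,0,0,0,0,0],[0,0,0,0,0,0],[0,0,0,0,0,0]],
  ],
  fingers=0.087,
)

```text
time_s: 8.15
position: [0.4785, -0.3804, 0.0891]
tcp_rot: [[-0.018, 1.0, 0.0], [1.0, 0.018, -0.0], [-0.0, 0.0, -1.0]]
force: [-0.4, -0.1, 0.1]
opening: 0.978
grasp_force: 0.0
```

To row units: -0.111 m / 0.6 = -0.185, -0.1 m / 0.6 = -0.1667.

Call:
play_rows(
  motion=[
    [[0,0,-0.0083,0,0,0],[0,0,-0.0333,0,0,0],[0,0,-0.075,0,0,0],[0,0,-0.125,0,0,0],[0,0,-0.1667,0,0,0],[0,0,-0.185,0,0,0],[0,0,-0.185,0,0,0],[0,0,-0.185,0,0,0]],
  ],
)

```text
time_s: 8.82
position: [0.4784, -0.3802, 0.2001]
tcp_rot: [[-0.018, 1.0, 0.0], [1.0, 0.018, -0.0], [-0.0, 0.0, -1.0]]
force: [-0.3, 0.7, 0.2]
opening: 0.997
grasp_force: 0.0
```

```bash
python3 go.py .540,.121,.2,2.3; python3 - <<'E'
from h import *
d=imaging.capture('top'); print([(r['at'],r['confidence']) for r in finder.recognise('top','middle_roll')])
E
```

```text
t 8.82 p [ 0.4784 -0.3802  0.2001] yaw 1.05 F [-0.3  0.7  0.2] open 0.997 grip 0.0
.540,.121,.2,2.3 -> [ 0.5     0.0708 -0.    ] [ 0.01  0.01 -1.25]
[([0.6876, -0.3025, 0.0381], 0.98), ([0.4798, -0.3526, 0.1069], 0.83), ([0.4905, -0.3423, 0.0042], 0.47)]
```

To row units: 0.3 m / 0.6 = 0.5, 0.26 m / 0.6 = 0.4333, -1 degrees / 114.5916 = -0.0087.

Call:
play_rows(
  motion=[
    [[0.0333,0.005,0,0,0,-0.0009],[0.1,0.015,0,0,0,-0.0026],[0.1667,0.0233,0,0,0,-0.0035],[0.2333,0.0333,0,0,0,-0.0044],[0.3,0.0433,0,0,0,-0.0052],[0.3667,0.0517,0,0,0,-0.0061],[0.4333,0.0617,0,0,0,-0.007],[0.5,0.0717,0,0,0,-0.0087]],
  ],
)

```text
time_s: 9.58
position: [0.5148, -0.0774, 0.1982]
tcp_rot: [[-0.035, 0.999, -0.004], [0.999, 0.035, 0.002], [0.002, -0.004, -1.0]]
force: [0.8, -0.5, -0.4]
opening: 0.998
grasp_force: 0.0
```

To row units: 0.2 m / 0.6 = 0.3333, 0.185 m / 0.6 = 0.3083, -0.3 degrees / 114.5916 = -0.0026.

Call:
play_rows(
  motion=[
    [[0.0667,0.01,0,0,0,-0.0017],[0.1333,0.0183,0,0,0,-0.0026],[0.2,0.0283,0,0,0,-0.0026],[0.2583,0.0367,0,0,0,-0.0026],[0.3083,0.0433,0,0,0,-0.0026],[0.3333,0.0467,0,0,0,-0.0026],[0.3333,0.0467,0,0,0,-0.0026],[0.3333,0.0467,0,0,0,-0.0026]],
  ],
)

```text
time_s: 10.25
position: [0.5357, 0.1218, 0.1984]
tcp_rot: [[-0.043, 0.999, -0.004], [0.999, 0.043, -0.001], [-0.0, -0.004, -1.0]]
force: [0.2, 0.4, -0.2]
opening: 1.001
grasp_force: 0.0
```

```bash
python3 look.py top t2 330 180 230 120 3; python3 go.py .540,.121,.088,2.3;  python3 - <<'E'
from h import *
print([(np.round(r['at'],4),round(r['confidence'],2)) for r in finder.recognise('top','middle_roll')])
E
```

```text
t 10.3 p [0.5359 0.1209 0.1986] yaw 2.39 F [-0.   0.6 -0.3] open 1.001 grip 0.0
.540,.121,.088,2.3 -> [-0.      0.0044  0.1106] [-0.18  0.03  0.09]
[(array([ 0.478 , -0.3657,  0.1039]), 0.94), (array([ 0.6911, -0.303 ,  0.0372]), 0.79)]
```

View pics/t2.png

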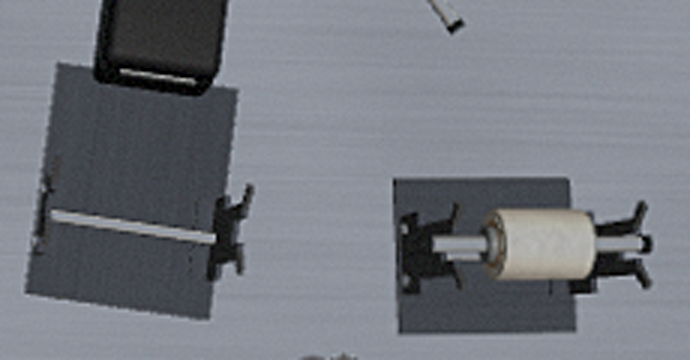

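The middle roll is seated on the spare stand (right cap at crop (648,243)), and the label cradle is empty. Next is the narrow roll.

Call:
play_rows(
  motion=[
    [[0,0.005,0.0333,0,0,0],[0,0.005,0.075,0,0,0],[0,0.005,0.1167,0,0,0],[0,0.005,0.15,0,0,0],[0,0.005,0.175,0,0,0],[0,0.005,0.1833,0,0,0],[0,0.005,0.1833,0,0,0],[0,0.005,0.1833,0,0,0]],
  ],
)

```text
time_s: 11.02
position: [0.5402, 0.1204, 0.0902]
tcp_rot: [[-0.04, 0.999, -0.0], [0.999, 0.04, -0.0], [-0.0, -0.0, -1.0]]
force: [0.6, -0.8, 0.7]
opening: 0.998
grasp_force: 0.0
```

Call:
play_rows(
  motion=[
    [[0,0,0,0,0,0],[0,0,0,0,0,0],[0,0,0,0,0,0],[0,0,0,0,0,0],[0,0,0,0,0,0],[0,0,0,0,0,0],[0,0,0,0,0,0],[0,0,0,0,0,0]],
  ],
  fingers=0.045,
)

```text
time_s: 11.68
position: [0.5398, 0.1214, 0.0904]
tcp_rot: [[-0.041, 0.999, 0.0], [0.999, 0.041, 0.0], [0.0, 0.0, -1.0]]
force: [-0.3, 0.2, 2.7]
opening: 0.685
grasp_force: 30.0
```

```bash
python3 go.py; python3 - <<'E'
from h import *
d=imaging.capture('top')
o=lambda p:(np.array(p,float)+.5)/3-.5+[330,180]
# middle spindle right cap in spare
e=back(d,o([650,243]),.09)[0]; print('cap',e, 'centre',e+.076*np.array([-.02,1,0]))
for n,H in dict(label=[(55,165),(38,250),(250,187),(240,272)],spare=[(458,206),(460,285),(643,206),(647,285)]).items():
    W=back(d,o(H),.12); print(n,W.mean(0),W.round(3).tolist())
# crossbar ends, z? ~0.03
E
```

```text
t 11.68 p [0.5398 0.1214 0.0904] yaw 2.35 F [-0.3  0.2  2.7] open 0.685 grip 30.0
cap [ 0.48221413 -0.4524631   0.09      ] centre [ 0.48069413 -0.3764631   0.09      ]
label [ 0.48933557 -0.11806529  0.12      ] [[0.521, -0.062, 0.12], [0.469, -0.052, 0.12], [0.51, -0.182, 0.12], [0.458, -0.176, 0.12]]
spare [ 0.47746226 -0.37306732  0.12      ] [[0.501, -0.313, 0.12], [0.452, -0.313, 0.12], [0.503, -0.433, 0.12], [0.454, -0.434, 0.12]]
```

To row units: -0.11 m / 0.6 = -0.1833, -0.102 m / 0.6 = -0.17.

Call:
play_rows(
  motion=[
    [[0,0,-0.0133,0,0,0],[0,0,-0.0367,0,0,0],[0,0,-0.07,0,0,0],[0,0,-0.1083,0,0,0],[0,0,-0.1417,0,0,0],[0,0,-0.17,0,0,0],[0,0,-0.1833,0,0,0],[0,0,-0.1833,0,0,0]],
  ],
)

```text
time_s: 12.4
position: [0.5409, 0.1214, 0.2018]
tcp_rot: [[-0.041, 0.999, 0.004], [0.999, 0.041, 0.0], [-0.0, 0.004, -1.0]]
force: [-0.3, 0.1, -3.5]
opening: 0.68
grasp_force: 30.0
```

```bash
python3 go.py .4898,-.121,.2,-7
```

```text
t 12.4 p [0.5409 0.1214 0.2018] yaw 2.36 F [-0.3  0.1 -3.5] open 0.68 grip 30.0
.4898,-.121,.2,-7 -> [-0.2401 -0.061   0.0016] [ 0.22 -0.01  9.36]
```

To row units: -0.23 m / 0.6 = -0.3833, -0.205 m / 0.6 = -0.3417, 9.3 degrees / 114.5916 = 0.0812.

Call:
play_rows(
  motion=[
    [[-0.02,-0.005,0,0,0,0.0044],[-0.06,-0.015,0,0,0,0.0131],[-0.1167,-0.03,0,0,0,0.0262],[-0.175,-0.045,0,0,0,0.0393],[-0.2333,-0.06,0,0,0,0.0524],[-0.2917,-0.075,0,0,0,0.0654],[-0.3417,-0.0883,0,0,0,0.0742],[-0.3833,-0.0967,0,0,0,0.0812]],
  ],
)

```text
time_s: 13.07
position: [0.4888, -0.1132, 0.1983]
tcp_rot: [[0.124, 0.992, -0.004], [0.992, -0.124, 0.001], [0.0, -0.004, -1.0]]
force: [0.8, 0.7, -3.3]
opening: 0.685
grasp_force: 30.0
```

To row units: -0.01 m / 0.6 = -0.0167, -0.007 m / 0.6 = -0.0117.

Call:
play_rows(
  motion=[
    [[-0.0117,-0.0033,0,0,0,0],[-0.0167,-0.0033,0,0,0,0],[-0.0167,-0.0033,0,0,0,0],[-0.0167,-0.0033,0,0,0,0],[-0.0167,-0.0033,0,0,0,0],[-0.0167,-0.0033,0,0,0,0]],
  ],
)

```text
time_s: 13.57
position: [0.4881, -0.1193, 0.1999]
tcp_rot: [[0.119, 0.993, -0.0], [0.993, -0.119, 0.0], [0.0, -0.001, -1.0]]
force: [-0.0, -0.5, -2.4]
opening: 0.685
grasp_force: 30.0
```

```bash
python3 go.py .4898,-.121,.11,-7
```

```text
t 13.57 p [ 0.4881 -0.1193  0.1999] yaw -6.84 F [-0.  -0.5 -2.4] open 0.685 grip 30.0
.4898,-.121,.11,-7 -> [-0.0015  0.0019  0.0899] [-0.03 -0.02  0.16]
```

To row units: 0.09 m / 0.6 = 0.15, 0.0015 m / 0.6 = 0.0025.

Call:
play_rows(
  motion=[
    [[-0.0017,0.0025,0.025,0,0,0],[-0.0017,0.0025,0.0583,0,0,0],[-0.0017,0.0025,0.0917,0,0,0],[-0.0017,0.0025,0.1167,0,0,0],[-0.0017,0.0025,0.1333,0,0,0],[-0.0017,0.0025,0.145,0,0,0],[-0.0017,0.0025,0.15,0,0,0],[-0.0017,0.0025,0.15,0,0,0]],
  ],
)

```text
time_s: 14.23
position: [0.4896, -0.1214, 0.1098]
tcp_rot: [[0.12, 0.993, -0.0], [0.993, -0.12, 0.0], [0.0, -0.0, -1.0]]
force: [-0.4, 1.1, -1.3]
opening: 0.686
grasp_force: 30.0
```

```bash
python3 go.py .4898,-.121,.0905,-7; python3 look.py scene s4 220 160 150 190 3;
```

```text
t 14.23 p [ 0.4896 -0.1214  0.1098] yaw -6.92 F [-0.4  1.1 -1.3] open 0.686 grip 30.0
.4898,-.121,.0905,-7 -> [0.0004 0.0001 0.0193] [-0.02 -0.01  0.08]
```

View pics/s4.png

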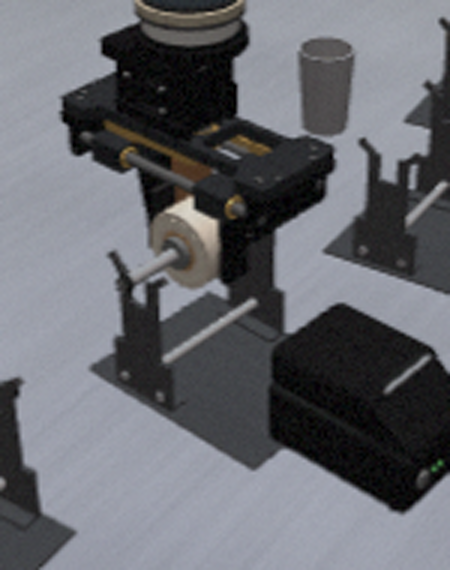

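The spindle is entering the near slot at crop (140,285), so I'll continue down and release.

To row units: 0.019 m / 0.6 = 0.0317, 0.01 m / 0.6 = 0.0167.

Call:
play_rows(
  motion=[
    [[0,0,0.0083,0,0,0],[0,0,0.0167,0,0,0],[0,0,0.0233,0,0,0],[0,0,0.0283,0,0,0],[0,0,0.0317,0,0,0],[0,0,0.0317,0,0,0],[0,0,0.0317,0,0,0]],
  ],
)

```text
time_s: 14.87
position: [0.4895, -0.1217, 0.091]
tcp_rot: [[0.121, 0.993, -0.0], [0.993, -0.121, 0.0], [0.0, -0.0, -1.0]]
force: [0.1, 0.5, -3.7]
opening: 0.684
grasp_force: 30.0
```

Call:
play_rows(
  motion=[
    [[0,0,0,0,0,0],[0,0,0,0,0,0],[0,0,0,0,0,0],[0,0,0,0,0,0],[0,0,0,0,0,0],[0,0,0,0,0,0],[0,0,0,0,0,0]],
  ],
  fingers=0.087,
)

```text
time_s: 15.45
position: [0.4896, -0.1217, 0.0912]
tcp_rot: [[0.121, 0.993, 0.0], [0.993, -0.121, -0.0], [-0.0, 0.0, -1.0]]
force: [-0.1, 0.5, -0.1]
opening: 0.991
grasp_force: 0.0
```

To row units: -0.11 m / 0.6 = -0.1833, -0.1 m / 0.6 = -0.1667.

Call:
play_rows(
  motion=[
    [[0,0,-0.0083,0,0,0],[0,0,-0.0333,0,0,0],[0,0,-0.075,0,0,0],[0,0,-0.125,0,0,0],[0,0,-0.1667,0,0,0],[0,0,-0.1833,0,0,0],[0,0,-0.1833,0,0,0],[0,0,-0.1833,0,0,0]],
  ],
)

```text
time_s: 16.12
position: [0.4896, -0.1217, 0.2017]
tcp_rot: [[0.121, 0.993, 0.001], [0.993, -0.121, -0.001], [-0.001, 0.001, -1.0]]
force: [-0.4, -0.2, -1.0]
opening: 0.997
grasp_force: 0.0
```

```bash
python3 go.py .4783,.372,.2,7.2
```

```text
t 16.12 p [ 0.4896 -0.1217  0.2017] yaw -6.95 F [-0.4 -0.2 -1. ] open 0.997 grip 0.0
.4783,.372,.2,7.2 -> [ 0.4887 -0.0709  0.0013] [  0.08   0.04 -14.15]
```

To row units: 0.3 m / 0.6 = 0.5, 0.26 m / 0.6 = 0.4333, -8 degrees / 114.5916 = -0.0698.

Call:
play_rows(
  motion=[
    [[0.0333,-0.005,0,0,0,-0.0044],[0.1,-0.015,0,0,0,-0.0131],[0.1667,-0.0242,0,0,0,-0.0262],[0.2333,-0.0333,0,0,0,-0.0349],[0.3,-0.0433,0,0,0,-0.0436],[0.3667,-0.0533,0,0,0,-0.0524],[0.4333,-0.0633,0,0,0,-0.0611],[0.5,-0.0725,0,0,0,-0.0698]],
  ],
)

```text
time_s: 16.78
position: [0.481, 0.1831, 0.1994]
tcp_rot: [[-0.019, 1.0, -0.004], [1.0, 0.019, -0.001], [-0.001, -0.004, -1.0]]
force: [1.4, -0.4, -0.4]
opening: 1.0
grasp_force: 0.0
```

```bash
python3 go.py .4783,.372,.2,7.2
```

```text
t 16.78 p [0.481  0.1831 0.1994] yaw 1.09 F [ 1.4 -0.4 -0.4] open 1.0 grip 0.0
.4783,.372,.2,7.2 -> [ 0.1889  0.0009 -0.0007] [-0.21  0.02 -6.11]
```

To row units: 0.185 m / 0.6 = 0.3083, 0.172 m / 0.6 = 0.2867, -6 degrees / 114.5916 = -0.0524.

Call:
play_rows(
  motion=[
    [[0.0633,0,0,0,0,-0.0131],[0.1267,0,0,0,0,-0.0262],[0.1867,0,0,0,0,-0.0349],[0.2417,0,0,0,0,-0.0436],[0.2867,0,0,0,0,-0.0524],[0.3083,0,0,0,0,-0.0524],[0.3083,0,0,0,0,-0.0524],[0.3083,0,0,0,0,-0.0524]],
  ],
)

```text
time_s: 17.45
position: [0.4784, 0.3655, 0.1997]
tcp_rot: [[-0.124, 0.992, -0.002], [0.992, 0.124, -0.002], [-0.002, -0.003, -1.0]]
force: [-0.4, -0.7, 0.5]
opening: 1.0
grasp_force: 0.0
```

```bash
python3 look.py top t3 330 180 230 120 3;python3 go.py .4783,.372,.088,7.2;
```

```text
t 17.5 p [0.4786 0.3648 0.2   ] yaw 7.02 F [0.4 0.  0.4] open 0.999 grip 0.0
.4783,.372,.088,7.2 -> [0.0074 0.0009 0.112 ] [-0.15  0.11 -0.18]
```

To row units: 0.11 m / 0.6 = 0.1833, 0.007 m / 0.6 = 0.0117.

Call:
play_rows(
  motion=[
    [[0.0117,0,0.0333,0,0,0],[0.0117,0,0.075,0,0,0],[0.0117,0,0.1167,0,0,0],[0.0117,0,0.15,0,0,0],[0.0117,0,0.175,0,0,0],[0.0117,0,0.1833,0,0,0],[0.0117,0,0.1833,0,0,0],[0.0117,0,0.1833,0,0,0]],
  ],
)

```text
time_s: 18.17
position: [0.479, 0.3722, 0.0914]
tcp_rot: [[-0.121, 0.993, 0.0], [0.993, 0.121, -0.0], [-0.0, 0.0, -1.0]]
force: [0.4, 0.5, 1.0]
opening: 1.001
grasp_force: 0.0
```

Call:
play_rows(
  motion=[
    [[0,0,0,0,0,0],[0,0,0,0,0,0],[0,0,0,0,0,0],[0,0,0,0,0,0],[0,0,0,0,0,0],[0,0,0,0,0,0],[0,0,0,0,0,0],[0,0,0,0,0,0]],
  ],
  fingers=0.045,
)

```text
time_s: 18.83
position: [0.4778, 0.3732, 0.0912]
tcp_rot: [[-0.123, 0.992, -0.001], [0.992, 0.123, -0.0], [-0.0, -0.001, -1.0]]
force: [-2.8, -0.4, 2.7]
opening: 0.662
grasp_force: 30.0
```

```bash
python3 go.py
```

```text
t 18.83 p [0.4778 0.3732 0.0912] yaw 7.06 F [-2.8 -0.4  2.7] open 0.662 grip 30.0
```

View pics/t3.png

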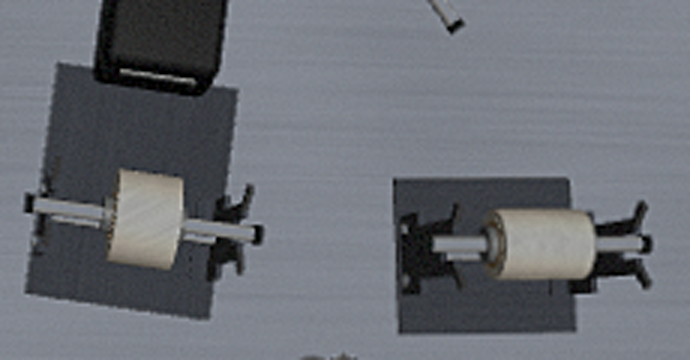

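The narrow roll is seated on the label cradle (caps at crop (29,203) and (258,235)), and the wide roll is gripped.

To row units: -0.11 m / 0.6 = -0.1833, -0.102 m / 0.6 = -0.17.

Call:
play_rows(
  motion=[
    [[0,0,-0.0133,0,0,0],[0,0,-0.0367,0,0,0],[0,0,-0.07,0,0,0],[0,0,-0.1083,0,0,0],[0,0,-0.1417,0,0,0],[0,0,-0.17,0,0,0],[0,0,-0.1833,0,0,0],[0,0,-0.1833,0,0,0]],
  ],
)

```text
time_s: 19.5
position: [0.4797, 0.3739, 0.2031]
tcp_rot: [[-0.123, 0.992, 0.004], [0.992, 0.123, 0.002], [0.002, 0.005, -1.0]]
force: [1.0, -0.0, -2.3]
opening: 0.664
grasp_force: 30.0
```

```bash
python3 go.py .54,.119,.2,2.35
```

```text
t 19.5 p [0.4797 0.3739 0.2031] yaw 7.05 F [ 1.  -0.  -2.3] open 0.664 grip 30.0
.54,.119,.2,2.35 -> [-0.2604  0.0286  0.0028] [ 0.26 -0.11  4.7 ]
```

To row units: -0.245 m / 0.6 = -0.4083, -0.218 m / 0.6 = -0.3633, 4.7 degrees / 114.5916 = 0.041.

Call:
play_rows(
  motion=[
    [[-0.02,0.0017,0,0,0,0.0026],[-0.06,0.0067,0,0,0,0.007],[-0.12,0.0133,0,0,0,0.0131],[-0.1833,0.02,0,0,0,0.0192],[-0.2467,0.0267,0,0,0,0.0262],[-0.3083,0.0333,0,0,0,0.0323],[-0.3633,0.04,0,0,0,0.0375],[-0.4083,0.045,0,0,0,0.041]],
  ],
)

```text
time_s: 20.17
position: [0.5344, 0.1299, 0.1993]
tcp_rot: [[-0.039, 0.999, -0.003], [0.999, 0.039, -0.001], [-0.001, -0.003, -1.0]]
force: [-0.1, 0.1, -3.2]
opening: 0.659
grasp_force: 30.0
```

To row units: -0.015 m / 0.6 = -0.025, 0.001 m / 0.6 = 0.0017.

Call:
play_rows(
  motion=[
    [[-0.0183,0.0017,0,0,0,0],[-0.025,0.0033,0,0,0,0],[-0.025,0.0033,0,0,0,0],[-0.025,0.0033,0,0,0,0],[-0.025,0.0033,0,0,0,0],[-0.025,0.0033,0,0,0,0]],
  ],
)

```text
time_s: 20.67
position: [0.5373, 0.1199, 0.2009]
tcp_rot: [[-0.043, 0.999, -0.001], [0.999, 0.043, 0.0], [0.0, -0.001, -1.0]]
force: [0.1, -0.4, -2.9]
opening: 0.661
grasp_force: 30.0
```

```bash
python3 go.py .54,.119,.11,2.35
```

```text
t 20.67 p [0.5373 0.1199 0.2009] yaw 2.47 F [ 0.1 -0.4 -2.9] open 0.661 grip 30.0
.54,.119,.11,2.35 -> [-0.0011  0.0027  0.0909] [-0.03 -0.02  0.12]
```

To row units: 0.09 m / 0.6 = 0.15, -0.001 m / 0.6 = -0.0017.

Call:
play_rows(
  motion=[
    [[-0.0017,0.0042,0.025,0,0,0],[-0.0017,0.0042,0.0583,0,0,0],[-0.0017,0.0042,0.0917,0,0,0],[-0.0017,0.0042,0.1167,0,0,0],[-0.0017,0.0042,0.1333,0,0,0],[-0.0017,0.0042,0.145,0,0,0],[-0.0017,0.0042,0.15,0,0,0],[-0.0017,0.0042,0.15,0,0,0]],
  ],
)

```text
time_s: 21.33
position: [0.5403, 0.118, 0.1108]
tcp_rot: [[-0.042, 0.999, -0.0], [0.999, 0.042, 0.0], [0.0, -0.0, -1.0]]
force: [1.2, 0.2, -2.8]
opening: 0.66
grasp_force: 30.0
```

```bash
python3 go.py .54,.119,.0912,2.35; python3 look.py scene s5 310 130 150 140 4
```

```text
t 21.33 p [0.5403 0.118  0.1108] yaw 2.39 F [ 1.2  0.2 -2.8] open 0.66 grip 30.0
.54,.119,.0912,2.35 -> [ 0.001  -0.0003  0.0196] [-0.02 -0.    0.04]
```

View pics/s5.png

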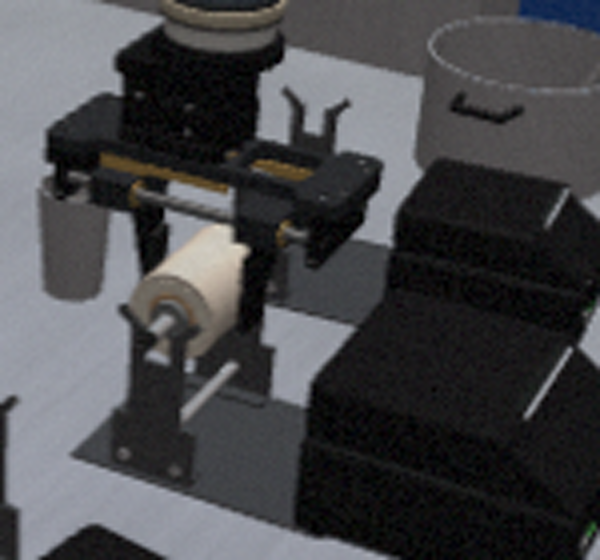

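The wide roll's spindle is between the near horns at crop (160,325), so I'll seat it and release.

To row units: 0.0193 m / 0.6 = 0.0322, 0.017 m / 0.6 = 0.0283.

Call:
play_rows(
  motion=[
    [[0,0,0.0083,0,0,0],[0,0,0.0167,0,0,0],[0,0,0.0233,0,0,0],[0,0,0.0283,0,0,0],[0,0,0.0322,0,0,0],[0,0,0.0322,0,0,0],[0,0,0.0322,0,0,0]],
  ],
)

```text
time_s: 21.97
position: [0.5404, 0.1176, 0.0917]
tcp_rot: [[-0.041, 0.999, -0.0], [0.999, 0.041, -0.0], [0.0, -0.0, -1.0]]
force: [0.1, -0.3, -2.9]
opening: 0.662
grasp_force: 30.0
```

Call:
play_rows(
  motion=[
    [[0,0,0,0,0,0],[0,0,0,0,0,0],[0,0,0,0,0,0],[0,0,0,0,0,0],[0,0,0,0,0,0],[0,0,0,0,0,0],[0,0,0,0,0,0]],
  ],
  fingers=0.087,
)

```text
time_s: 22.55
position: [0.5405, 0.1176, 0.0919]
tcp_rot: [[-0.041, 0.999, 0.0], [0.999, 0.041, 0.0], [-0.0, 0.0, -1.0]]
force: [0.3, 0.7, 0.1]
opening: 0.988
grasp_force: 0.0
```

To row units: -0.11 m / 0.6 = -0.1833, -0.1 m / 0.6 = -0.1667.

Call:
play_rows(
  motion=[
    [[0,0,-0.0083,0,0,0],[0,0,-0.0333,0,0,0],[0,0,-0.075,0,0,0],[0,0,-0.125,0,0,0],[0,0,-0.1667,0,0,0],[0,0,-0.1833,0,0,0],[0,0,-0.1833,0,0,0],[0,0,-0.1833,0,0,0]],
  ],
)

```text
time_s: 23.22
position: [0.5401, 0.1176, 0.2017]
tcp_rot: [[-0.041, 0.999, 0.0], [0.999, 0.041, -0.0], [-0.0, 0.0, -1.0]]
force: [-1.0, -0.5, -1.0]
opening: 1.003
grasp_force: 0.0
```

```bash
python3 go.py .479,-.377,.2,1.1
```

```text
t 23.22 p [0.5401 0.1176 0.2017] yaw 2.35 F [-1.  -0.5 -1. ] open 1.003 grip 0.0
.479,-.377,.2,1.1 -> [-0.4917 -0.0814  0.0017] [0.01 0.   1.25]
```

To row units: -0.3 m / 0.6 = -0.5, -0.01 m / 0.6 = -0.0167, 1.2 degrees / 114.5916 = 0.0105.

Call:
play_rows(
  motion=[
    [[-0.0333,-0.005,0,0,0,0.0009],[-0.1,-0.0167,0,0,0,0.0026],[-0.1667,-0.0275,0,0,0,0.0035],[-0.2333,-0.0383,0,0,0,0.0044],[-0.3,-0.05,0,0,0,0.0052],[-0.3667,-0.06,0,0,0,0.0061],[-0.4333,-0.0717,0,0,0,0.0079],[-0.5,-0.0833,0,0,0,0.0105]],
  ],
)

```text
time_s: 23.88
position: [0.5009, -0.1853, 0.1995]
tcp_rot: [[-0.02, 1.0, -0.004], [1.0, 0.02, 0.003], [0.003, -0.004, -1.0]]
force: [0.8, -0.7, -0.9]
opening: 1.001
grasp_force: 0.0
```

To row units: -0.192 m / 0.6 = -0.32, -0.178 m / 0.6 = -0.2967.

Call:
play_rows(
  motion=[
    [[-0.0667,-0.0108,0,0,0,0],[-0.1333,-0.0217,0,0,0,0],[-0.1917,-0.0317,0,0,0,0],[-0.25,-0.0417,0,0,0,0],[-0.2967,-0.0483,0,0,0,0],[-0.32,-0.0517,0,0,0,0],[-0.32,-0.0517,0,0,0,0],[-0.32,-0.0517,0,0,0,0]],
  ],
)

```text
time_s: 24.55
position: [0.4748, -0.3756, 0.1999]
tcp_rot: [[-0.019, 1.0, -0.002], [1.0, 0.019, 0.004], [0.004, -0.002, -1.0]]
force: [-0.2, 1.0, 0.9]
opening: 1.001
grasp_force: 0.0
```

```bash
python3 look.py top t4 76 180 340 110 2;python3 go.py .479,-.377,.09,1.1;
```

```text
t 24.6 p [ 0.475  -0.3747  0.2003] yaw 1.16 F [-0.1  0.5 -0.2] open 0.996 grip 0.0
.479,-.377,.09,1.1 -> [-0.0028  0.0042  0.1103] [-0.12 -0.22  0.06]
```

View pics/t4.png

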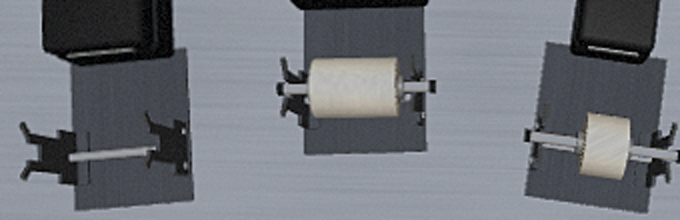

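Wide is seated on till at crop (355,88), narrow on label at (607,147), and order is empty at (115,153). I'll fetch the middle roll now.

To row units: 0.11 m / 0.6 = 0.1833, 0.09 m / 0.6 = 0.15.

Call:
play_rows(
  motion=[
    [[-0.0033,0.0067,0.0333,0,0,0],[-0.0033,0.0067,0.075,0,0,0],[-0.0033,0.0067,0.1167,0,0,0],[-0.0033,0.0067,0.15,0,0,0],[-0.0033,0.0067,0.175,0,0,0],[-0.0033,0.0067,0.1833,0,0,0],[-0.0033,0.0067,0.1833,0,0,0],[-0.0033,0.0067,0.1833,0,0,0]],
  ],
)

```text
time_s: 25.27
position: [0.4801, -0.3774, 0.0921]
tcp_rot: [[-0.022, 1.0, -0.0], [1.0, 0.022, 0.0], [0.0, -0.0, -1.0]]
force: [0.7, 0.6, -0.2]
opening: 0.998
grasp_force: 0.0
```

Call:
play_rows(
  motion=[
    [[0,0,0,0,0,0],[0,0,0,0,0,0],[0,0,0,0,0,0],[0,0,0,0,0,0],[0,0,0,0,0,0],[0,0,0,0,0,0],[0,0,0,0,0,0],[0,0,0,0,0,0]],
  ],
  fingers=0.035,
)

```text
time_s: 25.93
position: [0.4794, -0.3787, 0.0918]
tcp_rot: [[-0.02, 1.0, -0.0], [1.0, 0.02, 0.0], [0.0, -0.0, -1.0]]
force: [-0.7, 0.4, 1.4]
opening: 0.518
grasp_force: 30.0
```

Call:
play_rows(
  motion=[
    [[0,0,0,0,0,0],[0,0,0,0,0,0],[0,0,0,0,0,0]],
  ],
)

```text
time_s: 26.18
position: [0.4794, -0.3787, 0.0918]
tcp_rot: [[-0.02, 1.0, -0.0], [1.0, 0.02, 0.0], [0.0, -0.0, -1.0]]
force: [-0.7, -0.7, 1.5]
opening: 0.523
grasp_force: 30.0
```

```bash
python3 go.py; python3 - <<'E'
from h import *
d=imaging.capture('top')
o=lambda p:(np.array(p,float)+.5)/2-.5+[76,180]
W=back(d,o([(22,125),(25,182),(150,113),(155,170)]),.12); print('order',W.mean(0),W.round(3).tolist())
for n,e in dict(wide=[(280,89),(433,86)],narrow=[(529,136),(680,157)]).items():
    W=back(d,o(e),.09); print(n,W.mean(0),W.round(3).tolist())
E
```

```text
t 26.18 p [ 0.4794 -0.3787  0.0918] yaw 1.15 F [-0.7 -0.7  1.5] open 0.523 grip 30.0
order [0.4758277  0.36374407 0.12      ] [[0.495, 0.43, 0.12], [0.442, 0.423, 0.12], [0.51, 0.305, 0.12], [0.457, 0.297, 0.12]]
wide [0.54226854 0.11712356 0.09      ] [[0.539, 0.191, 0.09], [0.545, 0.043, 0.09]]
narrow [ 0.49085866 -0.12141615  0.09      ] [[0.499, -0.049, 0.09], [0.482, -0.194, 0.09]]
```

To row units: -0.11 m / 0.6 = -0.1833, -0.102 m / 0.6 = -0.17.

Call:
play_rows(
  motion=[
    [[0,0,-0.0133,0,0,0],[0,0,-0.0367,0,0,0],[0,0,-0.07,0,0,0],[0,0,-0.1083,0,0,0],[0,0,-0.1417,0,0,0],[0,0,-0.17,0,0,0],[0,0,-0.1833,0,0,0],[0,0,-0.1833,0,0,0]],
  ],
)

```text
time_s: 26.9
position: [0.4806, -0.3794, 0.204]
tcp_rot: [[-0.02, 1.0, 0.003], [1.0, 0.02, -0.003], [-0.003, 0.003, -1.0]]
force: [-0.6, -0.2, -2.0]
opening: 0.519
grasp_force: 30.0
```

```bash
python3 go.py .478,.365,.2,7.1
```

```text
t 26.9 p [ 0.4806 -0.3794  0.204 ] yaw 1.16 F [-0.6 -0.2 -2. ] open 0.519 grip 30.0
.478,.365,.2,7.1 -> [0.7443 0.0124 0.0016] [ 0.17  0.2  -5.94]
```

To row units: 0.252 m / 0.6 = 0.42, 0.003 m / 0.6 = 0.005, -2.1 degrees / 114.5916 = -0.0183.

Call:
play_rows(
  motion=[
    [[0.02,0,0,0,0,0],[0.06,0.0017,0,0,0,-0.0026],[0.12,0.0017,0,0,0,-0.0052],[0.18,0.0033,0,0,0,-0.0079],[0.24,0.0033,0,0,0,-0.0105],[0.3,0.005,0,0,0,-0.0131],[0.36,0.0067,0,0,0,-0.0157],[0.42,0.0067,0,0,0,-0.0183]],
  ],
)

```text
time_s: 27.57
position: [0.4768, -0.1236, 0.2003]
tcp_rot: [[-0.056, 0.998, -0.003], [0.998, 0.057, 0.002], [0.002, -0.003, -1.0]]
force: [0.4, 0.7, -1.7]
opening: 0.521
grasp_force: 30.0
```

To row units: 0.252 m / 0.6 = 0.42, 0.24 m / 0.6 = 0.4, -2.1 degrees / 114.5916 = -0.0183.

Call:
play_rows(
  motion=[
    [[0.06,0,0,0,0,-0.0026],[0.12,0,0,0,0,-0.0052],[0.18,0,0,0,0,-0.0079],[0.24,0,0,0,0,-0.0105],[0.3,0,0,0,0,-0.0131],[0.36,0,0,0,0,-0.0157],[0.4,0,0,0,0,-0.0183],[0.42,0,0,0,0,-0.0183]],
  ],
)

```text
time_s: 28.23
position: [0.4613, 0.1285, 0.2003]
tcp_rot: [[-0.097, 0.995, -0.005], [0.995, 0.097, 0.001], [0.002, -0.004, -1.0]]
force: [-0.2, 0.3, -1.7]
opening: 0.519
grasp_force: 30.0
```

```bash
python3 go.py .478,.365,.2,7.1
```

```text
t 28.23 p [0.4613 0.1285 0.2003] yaw 5.54 F [-0.2  0.3 -1.7] open 0.519 grip 30.0
.478,.365,.2,7.1 -> [0.2338 0.0394 0.0005] [-0.26 -0.09 -1.56]
```

To row units: 0.232 m / 0.6 = 0.3867, 0.004 m / 0.6 = 0.0067, -1.5 degrees / 114.5916 = -0.0131.

Call:
play_rows(
  motion=[
    [[0.0333,0.0067,0,0,0,-0.0026],[0.0933,0.0167,0,0,0,-0.0052],[0.1533,0.0267,0,0,0,-0.0079],[0.2133,0.0367,0,0,0,-0.0105],[0.2733,0.0467,0,0,0,-0.0131],[0.33,0.0567,0,0,0,-0.0131],[0.3667,0.0617,0,0,0,-0.0131],[0.3867,0.0633,0,0,0,-0.0131]],
  ],
)

```text
time_s: 28.9
position: [0.4785, 0.3623, 0.1999]
tcp_rot: [[-0.122, 0.993, -0.003], [0.993, 0.122, -0.0], [0.0, -0.003, -1.0]]
force: [0.2, -0.4, -0.8]
opening: 0.519
grasp_force: 30.0
```

Call:
play_rows(
  motion=[
    [[0,0,0,0,0,0],[0,0,0,0,0,0],[0,0,0,0,0,0],[0,0,0,0,0,0],[0,0,0,0,0,0]],
  ],
)

```text
time_s: 29.32
position: [0.4805, 0.358, 0.2017]
tcp_rot: [[-0.117, 0.993, -0.001], [0.993, 0.117, -0.001], [-0.0, -0.001, -1.0]]
force: [0.3, -1.0, -2.5]
opening: 0.526
grasp_force: 30.0
```

```bash
python3 go.py .478,.365,.11,7.1
```

```text
t 29.32 p [0.4805 0.358  0.2017] yaw 6.74 F [ 0.3 -1.  -2.5] open 0.526 grip 30.0
.478,.365,.11,7.1 -> [ 0.0073 -0.0016  0.0917] [-0.04  0.03 -0.36]
```

To row units: 0.091 m / 0.6 = 0.1517, 0.03 m / 0.6 = 0.05, -0.3 degrees / 114.5916 = -0.0026.

Call:
play_rows(
  motion=[
    [[0.0067,-0.0025,0.0133,0,0,-0.0026],[0.0117,-0.0025,0.05,0,0,-0.0026],[0.0117,-0.0025,0.0867,0,0,-0.0026],[0.0117,-0.0025,0.1167,0,0,-0.0026],[0.0117,-0.0025,0.1333,0,0,-0.0026],[0.0117,-0.0025,0.1467,0,0,-0.0026],[0.0117,-0.0025,0.1517,0,0,-0.0026],[0.0117,-0.0025,0.1517,0,0,-0.0026]],
  ],
)

```text
time_s: 29.98
position: [0.4782, 0.3661, 0.1103]
tcp_rot: [[-0.124, 0.992, -0.001], [0.992, 0.124, -0.0], [-0.0, -0.001, -1.0]]
force: [0.3, -0.7, -1.6]
opening: 0.521
grasp_force: 30.0
```

```bash
python3 go.py .478,.365,.092,7.1; python3 look.py scene s6 320 110 150 120 4
```

```text
t 29.98 p [0.4782 0.3661 0.1103] yaw 7.14 F [ 0.3 -0.7 -1.6] open 0.521 grip 30.0
.478,.365,.092,7.1 -> [-0.0011 -0.0003  0.0183] [-0.03  0.01  0.04]
```

View pics/s6.png

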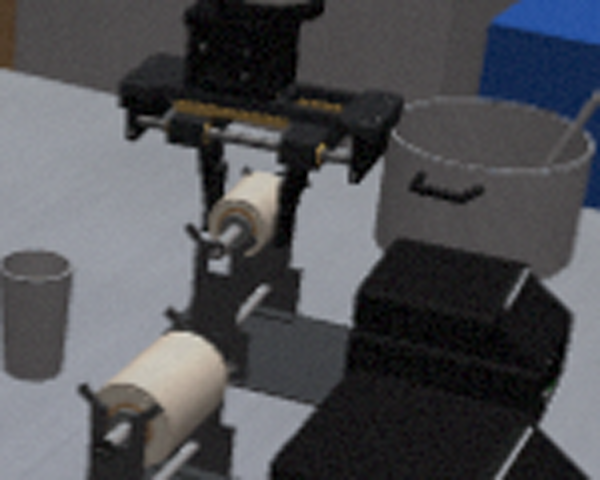

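The spindle is centred between the near horns at crop (220,245), so I'll seat it, release and rise.

To row units: 0.018 m / 0.6 = 0.03, 0.01 m / 0.6 = 0.0167.

Call:
play_rows(
  motion=[
    [[0,0,0.0083,0,0,0],[0,0,0.0167,0,0,0],[0,0,0.0233,0,0,0],[0,0,0.0283,0,0,0],[0,0,0.03,0,0,0],[0,0,0.03,0,0,0],[0,0,0.03,0,0,0]],
  ],
)

```text
time_s: 30.62
position: [0.4782, 0.3663, 0.0927]
tcp_rot: [[-0.124, 0.992, -0.0], [0.992, 0.124, -0.0], [-0.0, -0.0, -1.0]]
force: [0.4, -0.0, -2.1]
opening: 0.52
grasp_force: 30.0
```

Call:
play_rows(
  motion=[
    [[0,0,0,0,0,0],[0,0,0,0,0,0],[0,0,0,0,0,0],[0,0,0,0,0,0],[0,0,0,0,0,0],[0,0,0,0,0,0],[0,0,0,0,0,0],[0,0,0,0,0,0]],
  ],
  fingers=0.087,
)

```text
time_s: 31.28
position: [0.4782, 0.3663, 0.0928]
tcp_rot: [[-0.124, 0.992, 0.0], [0.992, 0.124, 0.0], [0.0, 0.0, -1.0]]
force: [0.4, -0.3, 0.5]
opening: 0.977
grasp_force: 0.0
```

Call:
play_rows(
  motion=[
    [[0,0,-0.0083,0,0,0],[0,0,-0.0333,0,0,0],[0,0,-0.075,0,0,0],[0,0,-0.125,0,0,0],[0,0,-0.175,0,0,0],[0,0,-0.2167,0,0,0],[0,0,-0.2333,0,0,0],[0,0,-0.2333,0,0,0]],
  ],
)

```text
time_s: 31.95
position: [0.4797, 0.3672, 0.2359]
tcp_rot: [[-0.125, 0.992, 0.006], [0.992, 0.125, 0.003], [0.002, 0.006, -1.0]]
force: [0.8, -0.1, 0.0]
opening: 1.003
grasp_force: 0.0
```

To row units: -0.23 m / 0.6 = -0.3833, -0.21 m / 0.6 = -0.35.

Call:
play_rows(
  motion=[
    [[-0.0333,0,0,0,0,0],[-0.1,0,0,0,0,0],[-0.1667,0,0,0,0,0],[-0.2333,0,0,0,0,0],[-0.3,0,0,0,0,0],[-0.35,0,0,0,0,0],[-0.3833,0,0,0,0,0],[-0.3833,0,0,0,0,0]],
  ],
)

```text
time_s: 32.62
position: [0.5063, 0.1343, 0.2308]
tcp_rot: [[-0.12, 0.993, -0.004], [0.993, 0.12, -0.002], [-0.001, -0.004, -1.0]]
force: [0.5, -0.0, -0.2]
opening: 0.998
grasp_force: 0.0
```

```bash
python3 look.py top t5 66 190 110 110 5; python3 go.py
```

```text
t 32.67 p [0.506  0.1362 0.231 ] yaw 6.92 F [-0.5  0.  -0.6] open 0.999 grip 0.0
```

View pics/t5.png

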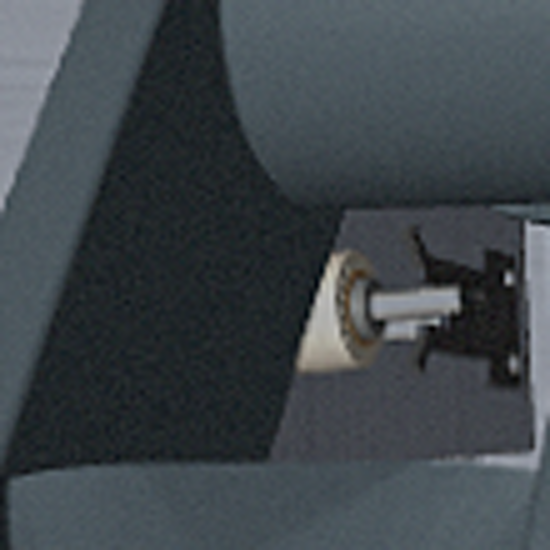

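The arm hides most of the order cradle here (right half of the spindle visible at (415,300)). I'll move further off and look again.

To row units: -0.25 m / 0.6 = -0.4167, -0.22 m / 0.6 = -0.3667.

Call:
play_rows(
  motion=[
    [[-0.0333,0,0,0,0,0],[-0.1,0,0,0,0,0],[-0.1667,0,0,0,0,0],[-0.2333,0,0,0,0,0],[-0.3,0,0,0,0,0],[-0.3667,0,0,0,0,0],[-0.4167,0,0,0,0,0],[-0.4167,0,0,0,0,0]],
  ],
)

```text
time_s: 33.33
position: [0.5394, -0.1144, 0.2317]
tcp_rot: [[-0.121, 0.993, 0.001], [0.993, 0.121, -0.002], [-0.002, 0.001, -1.0]]
force: [0.8, 0.1, 0.3]
opening: 1.0
grasp_force: 0.0
```

```bash
python3 look.py top t6 76 180 340 110 2
```

```text
(no output)
```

View pics/t6.png

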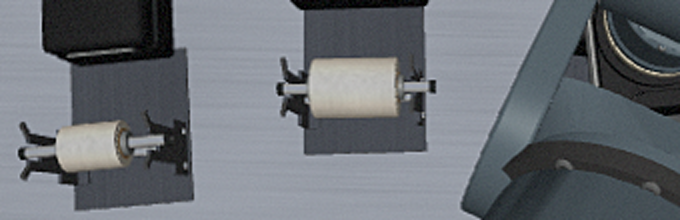

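The middle roll is seated on order (left cap at crop (22,153)) and wide on till (355,88). Narrow was verified earlier, so I'll hand in.

```bash
python3 - <<'E'
from h import *
d=imaging.capture('top'); e=back(d,(np.array([22,153])+.5)/2-.5+[76,180],.09)[0]; print(e, e-.076*np.array([-.123,.992,0]))
print(bot.hand_in())
E
```

```text
[0.47064018 0.44445252 0.09      ] [0.47998818 0.36906052 0.09      ]
the job is handed in; nothing more can be done
None
```

I moved all three rolls to their own printers (wide on till, middle on order, narrow on label) and handed the job in at about 33 s. The middle roll was parked on the spare stand on the way and the stand is empty again. The hand-in gave no verdict; my last camera measurements put each roll within about 6 mm of its cradle's middle.

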